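# Set and clamp a walking-frame leg at its length mark

## Task

Push the spring-loaded sliding leg of the walking frame in, with its orange cam lever still open, until the mouth edge of its black collar lies on the red band on the steel tube. Keep holding the leg there and only then squeeze the lever fully closed against the leg; the clamp nut is not tightened yet, so finish still holding, leg on the band and lever squeezed shut, without letting go. Leave the saucepan, bottle, spare foot and screwdriver alone.

Things in the scene. Friction and masses are not known exactly. Their poses are not given: they have to be found in the camera images.
- leg: Sliding leg, level, axis 90 mm above the table: black collar (36 mm diameter, 42 long), aluminium sleeve (26 mm), rubber foot. Origin: centre of the collar's mouth edge, on the axis. y: mouth to foot; z up; x to the lever's side. Slides along y only. Starts fully out; pushing along -y shortens it, up to 125 mm. A spring pushes it back out with 5 to 8 N (friction 1 N): it slides out when not held.
- jig: Fixed wooden jig that holds the leg's inner steel tube (20 mm diameter), same axes as the leg. Origin: on the table, under the tube, 20 mm to the -y side of the collar's starting mouth. Base board 110 x 560 x 18 mm; clamp block 118 mm high at y = -200 to -270 mm; a 20 mm wide rest under the sleeve at y = 100 mm, up to 76 mm high.
- finger_seat (a point): Centre of the black finger seat on the leg's side away from the lever, at (-17, 68, 0) mm in the leg's frame, same axes: a flat upright face 24 mm high between two fins 6 mm thick, 28 mm high, standing 16 mm out, at y = 43 and 93 mm in the leg's frame (44 mm clear). A finger between the fins, within 10 mm of the face, pushes the leg along by a fin.
- length_mark (a point): Centre of the red band (10 mm wide, 22 mm diameter) on the fixed steel tube, on the tube's axis; same axes as the leg. It lies 40 to 110 mm from the collar's starting mouth, on its -y side. The thin black rings on the tube mean nothing.
- cam_lever (a joint): Orange lever carried by the leg, 66 x 22 x 6 mm, on an upright pin at (18, 25, 0) mm in the leg's frame. 0 rad = closed, flat along the sleeve, outer face at x = 21 mm (38 mm across from the seat face); 0.45 = fully open, as at the start, tip out to +x. A spring opens it when not squeezed; closing it 35 to 50 mm from the pin takes 4 to 10 N.
- lever_tip (a point): Outer face of the lever's free end, 62 mm from its pin; when open it is 66 mm across from the seat face. One hand does both jobs: fingers down across the leg, one in the seat, the other outside the lever. The seat does not give sideways, so the hand must move towards the seat (-x) as the fingers close: the hand's middle ends 2 mm to +x of the leg's axis.
- saucepan: steel pot, 150 mm diameter, 85 mm high, two side handles; leave alone. Origin: centre of underside.
- bottle: amber bottle with paper label, 60 mm diameter, 150 mm high; leave alone. Origin: centre of underside.
- spare_foot: black rubber foot, 42 mm diameter, 38 mm high; leave alone. Origin: centre of underside.
- screwdriver: blue-handled screwdriver lying on the surface; leave alone. Origin: underside, handle to -x.

How it is judged:
By the outcome, as a careful person would: the job done as asked, in the order asked, and still so for the second after the job is handed in, while the arm keeps its last pose, push and grip.
It also fails if it takes over 40 s, if anything falls off the work surface, if the arm or the gripper's body presses on something with over 40 N, if the wrist force passes 120 N, or if a joint passes its speed limit or range.

## Robot

A 6-joint arm with a two-finger parallel gripper is mounted at the origin on the work surface. World frame = base frame: x ahead of the robot, y to its left, z up, the work surface at z = 0. Lengths are in m, angles in rad, forces in N, time in s.
With the tool pointing down it reaches from about 0.425 to 0.95 m from the base axis. Payload 3.5 kg.
Tool frame: the origin (TCP) lies between the finger pads; the fingertips stand 22 mm ahead of it and the grasp point (between the pads) lies 3 mm ahead of it (ctrl.nose_length is the z of the fingertips in the tool frame, in m); z points along the fingers, y is the line along which they close (so a half turn about z gives the same grasp; the last joint's range is limited). The gripper opens to 85 mm and grips with 20 to 120 N. Pads are 22 mm wide; open, the fingers measure 114 mm over their backs; the gripper's body (76 mm by 85 mm) begins 54 mm behind the grasp point. The pads swing forward as they close: fully open they stand 13 mm farther back than shut.
Start: joints at [-1.39, 0.286, 1.577, -0, 1.279, -0.15], TCP at [0.219, -0.638, 0.253] pointing down, gripper open.
Joint ranges: [-2.77, 2.77], [-0.9, 2.22], [0.21, 2.48], [-1.53, 4.67], [0.24, 2.81], [-2.84, 2.84]. Speed limits (rad/s): [2.79, 2.79, 3.14, 3.14, 3.14, 3.14].

## Interface

Orientations are given as a unit quaternion [x, y, z, w].
In Python, from plant import ctrl gives the robot as it stands. The module is installed in compiled form; this text tells all that it offers.
- The arm moves only by the tool send_rows, never from a script. Its argument "rows" is text: rows parted by semicolons, each of 7 numbers parted by spaces: the turn, a rotation vector about the tool's x, y, z in degrees, then the shift along the tool's x, y, z in mm, then the opening, from -1 (shut) to 1 (fully open). A call has 1 to 8 rows; each row is the pose to reach, as a shift and turn from the pose commanded when the call began, along the tool's axes at that moment; what a row does not reach only later rows make up. A row lasts 1/8 s, in which the tool goes at most 62.5 mm and 10.7 degrees, less where a joint would pass 70% of its speed; a pose out of reach is approached as far as the arm can. A call with a gripper value outside its range is refused whole. The fingers move at their own pace and stop on an object; "grip_force" is the grip in N (left out, the last holds). Time passes only in rows, so rows that repeat a pose let the fingers close. It gives the time, the measured TCP pose, the force, the opening and the grip force at its end, in the units of the state.
- ctrl.get_state(): the state, without advancing time (a new reading comes with each control period).
- ctrl.read_camera(name): name is "side" or "top"; returns a dict with "color" (384x512x3 uint8, red, green, blue), "fx", "fy", "cx", "cy" (pixels), "D" ([k1, k2, p1, p2, k3] as OpenCV has them; the pictures are not rectified), "extrinsics" (4x4, takes a point from world to camera coordinates). Camera axes: x right, y down, z forward; pixel columns grow to the right and rows downward; lengths in m; the calibration is good to about 2 mm. A picture is of the moment at which its call begins. There is no depth.
- ctrl.sign_off(): hands the job in; it is judged then, once.
Trained networks look in a picture, given as the dict that the camera call returned (one of the last four; its "shot" number tells which), for a name from the list of things; names that differ only in an ending like _2 or _b are one class to them, and where a whole thing is asked for, a point or a joint stands for the part that bears it (a point fixed in the world has none). Each returns a list of dicts, best first, with "p" (0 to 1); they miss things now and then, are a little off and sometimes report something else, mostly with a low value. They report only what shows in the picture. A call takes as long as a camera call.
- ctrl.look_for(picture, target): "position" ([x, y, z] in m, in the coordinates of the camera as it stood for that picture, good to about 4 mm: the middle of the surface that is visible of it).
The state is a dict: "time": time; "qpos": joint angles; "dq": joint speeds; "joint_efforts": joint torques, N m; "eef_pos": TCP position; "tcp_rot": TCP orientation; "contact_force": force on the tool from outside, world axes, zero at the start; "wrist_torque": the same for the moment, N m; "opening": opening from 0.0 (shut) to 1.0 (fully open); "finger_force": force on a finger pad.
Only numpy, scipy, OpenCV 4.12 (cv2) and the standard library are available. Lean on these libraries where they do the work, as an engineer would, in place of code of your own. Each camera call takes 0.05 s, during which the arm holds its last target. There are 200 camera calls.

## Working session

There is one attempt and no reset: what is moved stays moved. The work goes in short steps, Python scripts to look and compute and a tool call to move; the robot and the scene stay as the last step left them, time stands still between calls to the robot, and variables do not carry over. Pictures are saved under pics/ and viewed, at most 10 in all, crops included, and the job is handed in when it is done.

Besides the shell and the picture viewer there is one more tool, called after "Call:" by a JSON object that holds its "api" and its "payload", one argument or row to a line. send_rows: Moves the arm, as the interface text tells. Its arguments: {"type":"object","properties":{"rows":{"type":"string"},"grip_force":{"type":"number"}},"required":["rows"]}

```bash
mkdir -p pics
cat > h.py <<'E'
import numpy as np, cv2
from plant import ctrl
def world(p,pic):
    T=np.array(pic["extrinsics"]); return T[:3,:3].T@(np.array(p)-T[:3,3])
def K(pic): return np.array([[pic["fx"],0,pic["cx"]],[0,pic["fy"],pic["cy"]],[0,0,1.]])
def ray_z(uv,pic,z):
    T=np.array(pic["extrinsics"]);R=T[:3,:3];c=-R.T@T[:3,3]
    u=cv2.undistortPoints(np.array([[uv]],float),K(pic),np.array(pic["D"],float))[0,0]
    d=R.T@np.array([u[0],u[1],1]); return c+d*(z-c[2])/d[2]
def proj(P,pic):
    T=np.array(pic["extrinsics"])
    return cv2.projectPoints(np.array(P,float).reshape(-1,3),cv2.Rodrigues(T[:3,:3])[0],T[:3,3],K(pic),np.array(pic["D"],float))[0][:,0]
def save(pic,n): cv2.imwrite("pics/"+n,pic["color"][:,:,::-1])
E
python3 - <<'E'
from h import *
np.set_printoptions(precision=4,suppress=True)
s=ctrl.get_state(); print(s["eef_pos"],s["tcp_rot"],s["opening"],s["time"],ctrl.nose_length)
ims=[]
for n in("top","side"):
    p=ctrl.read_camera(n); ims.append(p["color"])
    T=np.array(p["extrinsics"]);print(n,-T[:3,:3].T@T[:3,3],p["fx"])
    for t in("leg","jig","finger_seat","length_mark","cam_lever","lever_tip","saucepan","bottle","spare_foot","screwdriver"):
        r=ctrl.look_for(p,t)
        print(t,[(round(d["p"],2),world(d["position"],p).round(4).tolist(),proj(world(d["position"],p),p)[0].round().tolist()) for d in r[:2]])
    save(p,n+"0.png")
E
```

```text
[ 0.2191 -0.6378  0.2519] [ 0.9864  0.1646 -0.     -0.0012] 0.9997994524101133 0.0 0.022
top [0.4644 0.0364 0.9768] 416.4566368996674
leg [(0.64, [0.5327, 0.2133, 0.0994], [176.0, 209.0])]
jig [(0.82, [0.5744, 0.0884, 0.0191], [237.0, 195.0])]
finger_seat [(0.73, [0.5338, 0.21, 0.101], [178.0, 208.0])]
length_mark [(0.52, [0.5996, 0.0153, 0.1025], [270.0, 180.0])]
cam_lever [(0.62, [0.5762, 0.1844, 0.0995], [191.0, 189.0])]
lever_tip [(0.52, [0.5774, 0.1843, 0.1002], [191.0, 188.0])]
saucepan [(0.8, [0.7936, 0.0222, 0.0053], [268.0, 107.0])]
bottle [(0.57, [0.658, 0.2746, 0.102], [151.0, 150.0])]
spare_foot [(0.5, [0.683, 0.1854, 0.0337], [197.0, 147.0])]
screwdriver [(0.95, [0.5038, 0.0146, 0.0205], [269.0, 227.0])]
side [0.374  0.6518 0.4822] 403.1220659476061
leg [(0.68, [0.5261, 0.2394, 0.0986], [264.0, 277.0])]
jig [(0.63, [0.5378, 0.2144, 0.0229], [262.0, 302.0])]
finger_seat [(0.8, [0.527, 0.2398, 0.0975], [263.0, 278.0])]
length_mark []
cam_lever [(0.54, [0.5805, 0.1848, 0.0944], [244.0, 249.0]), (0.27, [0.5269, 0.2369, 0.0997], [264.0, 276.0])]
lever_tip [(0.63, [0.5868, 0.1874, 0.0947], [240.0, 249.0])]
saucepan [(0.57, [0.7741, 0.045, 0.0577], [185.0, 204.0])]
bottle [(0.73, [0.5399, 0.2141, 0.0209], [261.0, 303.0]), (0.68, [0.657, 0.3071, 0.088], [160.0, 289.0])]
spare_foot [(0.73, [0.6815, 0.1983, 0.0244], [188.0, 273.0]), (0.28, [0.7745, 0.0429, 0.0535], [186.0, 205.0])]
screwdriver [(0.61, [0.5242, 0.2379, 0.1008], [266.0, 276.0]), (0.57, [0.4985, 0.0358, 0.0219], [315.0, 246.0])]
```

Run:
```python
import cv2
i=cv2.imread("pics/top0.png")
cv2.imwrite("pics/top0c.png",cv2.resize(i[130:280,130:330],None,fx=4,fy=4,interpolation=cv2.INTER_CUBIC))
```

```text
(no output)
```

View pics/top0c.png

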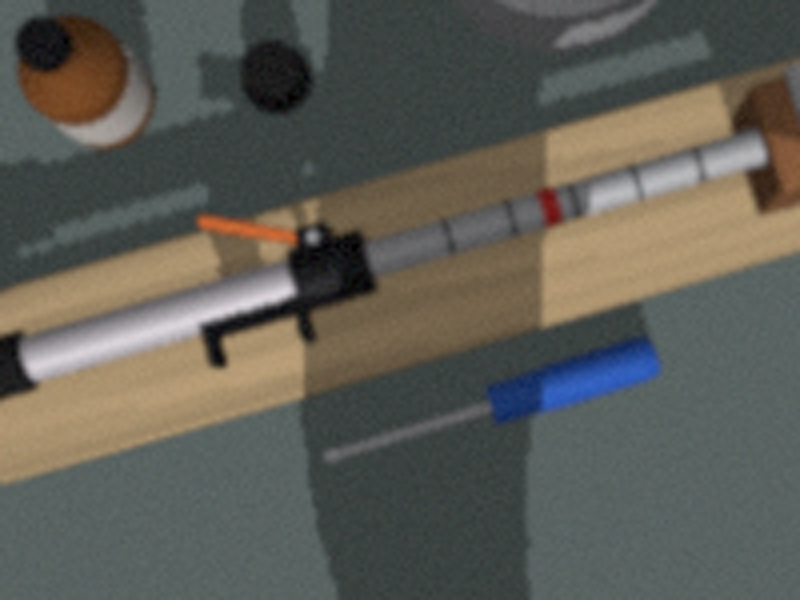

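View pics/side0.png

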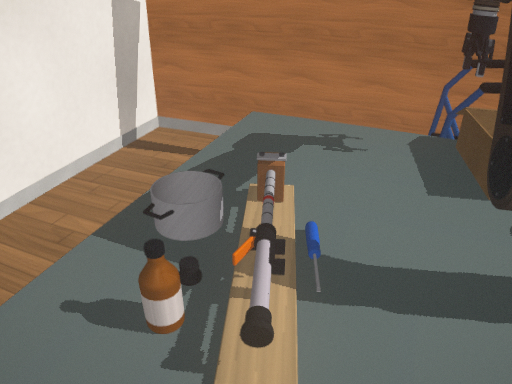

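The top crop shows the leg running from the lower left (foot) to the upper right. In crop pixels, the mouth edge is near (368,261), the red band near (551,207), the lever tip near (200,222), and the fins near (215,350) and (307,325). The side view agrees: the lever is open on the pan side and the seat is on the screwdriver side.

```bash
cat > m.py <<'E'
from h import *
np.set_printoptions(precision=4,suppress=True)
p=ctrl.read_camera("top")
f=lambda u,v,z=.09: ray_z((130+(u-1.5)/4,130+(v-1.5)/4),p,z)
a=f(30,361);b=f(750,150);m=f(368,261);r=f(551,207)
y=(a-b)/np.linalg.norm(a-b);x=np.array([y[1],-y[0],0])
print("y",y,"yaw(y)",np.degrees(np.arctan2(y[1],y[0])))
print("mouth",m,"band",r,"dist",(m-r)@y)
for n,q in dict(mouth=m,band=r,tip=f(200,222,.1),fin1=f(308,338,.104),fin2=f(215,360,.104),pin=f(315,236,.1),a=a,b=b,footstart=f(25,361)).items(): print(n,q,"leg xy mm",1e3*np.array([(q-m)@x,(q-m)@y]))
# red blob
h=cv2.cvtColor(p["color"],cv2.COLOR_RGB2HSV); c=p["color"].astype(int)
k=(c[...,0]>90)&(c[...,1]<50)&(c[...,2]<60); v,u=np.nonzero(k[150:200,250:290]);print("red",u.mean()+250,v.mean()+150,len(u)); q=ray_z((u.mean()+250,v.mean()+150),p,.095);print(q,(m-q)@y)
E
python3 m.py
```

```text
y [-0.3082  0.9513  0.    ] yaw(y) 107.95271535447891
mouth [0.5662 0.1183 0.09  ] band [0.598  0.0208 0.09  ] dist 0.102534512818186
mouth [0.5662 0.1183 0.09  ] leg xy mm [0. 0.]
band [0.598  0.0208 0.09  ] leg xy mm [   0.195  -102.5345]
tip [0.5837 0.2084 0.1   ] leg xy mm [44.3339 80.265 ]
fin1 [0.5231 0.1472 0.104 ] leg xy mm [-32.1904  40.7436]
fin2 [0.51   0.1959 0.104 ] leg xy mm [-29.5473  91.1426]
pin [0.5777 0.1462 0.1   ] leg xy mm [19.5232 22.9646]
a [0.507  0.2995 0.09  ] leg xy mm [ -0.4916 190.6301]
b [ 0.6321 -0.0864  0.09  ] leg xy mm [  -0.4916 -215.0515]
footstart [0.5069 0.3023 0.09  ] leg xy mm [  0.2742 193.2939]
red 267.10714285714283 181.39285714285714 28
[0.5972 0.0215 0.095 ] 0.10165784366227423
```

Call:
{"api": "send_rows", "payload": {
  "rows": "0 0 -10 50 -30 0 1;0 0 -20 100 -60 0 1;0 0 -30 155 -90 0 1;0 0 -40 210 -122 0 1;0 0 -50 265 -154 0 1;0 0 -60 320 -186 0 1;0 0 -70 370 -218 0 1;0 0 -80 420 -248 0 1",
  "grip_force": 20
}}

```text
time: 2.15
eef_pos: [0.5371, -0.2656, 0.2537]
tcp_rot: [0.647, 0.762, 0.0, 0.0]
contact_force: [0.5, -0.6, 0.5]
opening: 1.0
finger_force: 0.0
```

```bash
cat > go.py <<'E'
# python3 go.py lx ly z(m): tool-frame shift (mm) & turn from measured pose to leg-frame target (start frame)
from h import *
import sys
from scipy.spatial.transform import Rotation as R
np.set_printoptions(precision=4,suppress=True)
yh=np.array([-.3082,.9513,0]);xh=np.array([.9513,.3082,0]);m=np.array([.5662,.1183,0])
s=ctrl.get_state();Q=R.from_quat(s["tcp_rot"]);P=np.array(s["eef_pos"])
lx,ly,z=map(float,sys.argv[1:4])
t=m+xh*lx/1e3+yh*ly/1e3+[0,0,z]
G=R.from_matrix(np.c_[yh,xh,[0,0,-1]])
print("t",s["time"],"pos",P,"leg xy",1e3*(P-m)@xh,1e3*(P-m)@yh,"F leg",s["contact_force"]@np.c_[xh,yh,[0,0,1]],"open mm",85*s["opening"],"ff",s["finger_force"])
print("shift mm",1e3*Q.inv().apply(t-P),"turn deg",np.degrees((Q.inv()*G).as_rotvec()))
E
python3 go.py 20 60 .2
```

```text
t 2.15 pos [ 0.5371 -0.2656  0.2537] leg xy -146.01367379636895 -356.21425072386864 F leg [ 0.3199 -0.7849  0.4979] open mm 85.00836621587595 ff 0.0
shift mm [436.4871 101.4893  53.494 ] turn deg [ 0.0309  0.0351 -8.6511]
```

Call:
{"api": "send_rows", "payload": {
  "rows": "0 0 -3 55 13 0 1;0 0 -6 110 26 0 1;0 0 -8.6 165 39 0 1;0 0 -8.6 220 52 0 1;0 0 -8.6 275 65 0 1;0 0 -8.6 330 78 10 1;0 0 -8.6 385 90 25 1;0 0 -8.6 436 101 50 1"
}}

```text
time: 3.15
eef_pos: [0.5686, 0.1811, 0.2044]
tcp_rot: [0.591, 0.807, 0.001, 0.001]
contact_force: [0.7, -0.6, 0.3]
opening: 0.997
finger_force: 0.0
```

Call:
{"api": "send_rows", "payload": {
  "rows": "0 0 0 0 0 0 1;0 0 0 0 0 0 1"
}}

```text
time: 3.4
eef_pos: [0.568, 0.1789, 0.2036]
tcp_rot: [0.591, 0.807, -0.0, 0.0]
contact_force: [-0.6, 0.7, -0.2]
opening: 1.001
finger_force: 0.0
```

```bash
python3 go.py 20 60 .09
python3 - <<'E'
from h import *
p=ctrl.read_camera("top"); i=p["color"][110:260,110:310,::-1]
a=cv2.resize(i,None,fx=3,fy=3,interpolation=cv2.INTER_CUBIC)
q=ctrl.read_camera("side"); j=q["color"][160:360,170:340,::-1]
b=cv2.resize(j,(0,0),fx=2.25,fy=2.25,interpolation=cv2.INTER_CUBIC)
o=np.zeros((450,600+0,3),np.uint8); 
cv2.imwrite("pics/a.png",a)
cv2.imwrite("pics/b.png",b)
E
```

```text
t 3.4 pos [0.568  0.1789 0.2036] leg xy 20.40871312572282 57.09983335119277 F leg [-0.3424  0.8177 -0.1965] open mm 85.07728726804595 ff 0.0
shift mm [  2.9556  -0.4539 113.5933] turn deg [ 0.013   0.0306 -0.3631]
```

View pics/b.png

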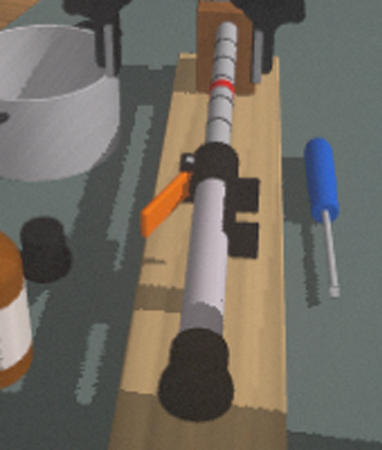

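The crop shows the open fingers above and straddling the leg, with the lever at (165,205) and the fins at (240,195) and (240,240). I'll go down with the seat finger centred between the fins.

Call:
{"api": "send_rows", "payload": {
  "rows": "0 0 -0.4 9 -0.5 25 1;0 0 -0.4 9 -0.5 50 1;0 0 -0.4 9 -0.5 70 1;0 0 -0.4 9 -0.5 85 1;0 0 -0.4 9 -0.5 95 1;0 0 -0.4 9 -0.5 105 1;0 0 -0.4 9 -0.5 113 1;0 0 -0.4 9 -0.5 113 1"
}}

```text
time: 4.5
eef_pos: [0.5643, 0.1874, 0.0896]
tcp_rot: [0.588, 0.809, -0.0, -0.0]
contact_force: [0.1, -0.4, -0.4]
opening: 0.997
finger_force: 0.0
```

```bash
python3 go.py 20 57 .09
python3 - <<'E'
from h import *
q=ctrl.read_camera("side"); j=q["color"][200:330,190:340,::-1]
cv2.imwrite("pics/c.png",cv2.resize(j,(0,0),fx=4,fy=4,interpolation=cv2.INTER_CUBIC))
E
```

```text
t 4.5 pos [0.5643 0.1874 0.0896] leg xy 19.493367002541696 66.34520705574023 F leg [-0.0532 -0.3893 -0.3658] open mm 84.74866970378446 ff 0.0
shift mm [-9.3478  0.5038 -0.3531] turn deg [-0.0673 -0.0101  0.0097]
```

View pics/c.png

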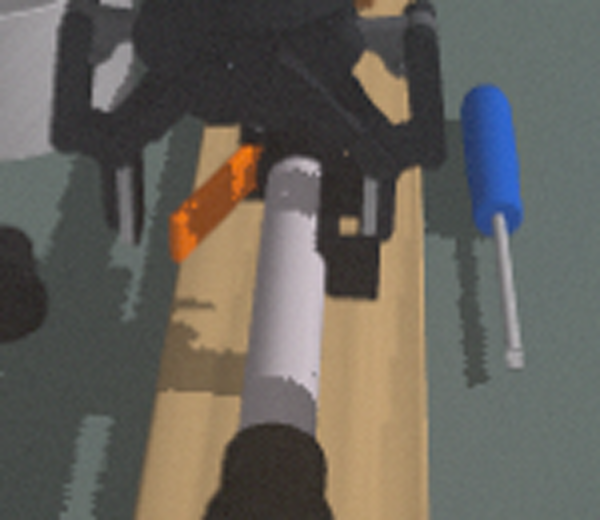

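The seat finger at crop (375,210) sits between the fins, and the lever finger at (125,200) is clear of the open lever. I'll push about 85 mm and then measure again.

Call:
{"api": "send_rows", "payload": {
  "rows": "0 0 0 -4 2 0 1;0 0 0 -9 2 0 1;0 0 0 -20 2 0 1;0 0 0 -35 2 0 1;0 0 0 -52 2 0 1;0 0 0 -70 2 0 1;0 0 0 -85 2 0 1;0 0 0 -95 2 0 1"
}}

```text
time: 5.55
eef_pos: [0.5958, 0.099, 0.0909]
tcp_rot: [0.59, 0.808, 0.002, -0.002]
contact_force: [-2.0, 8.5, 2.6]
opening: 0.999
finger_force: 4.2
```

Call:
{"api": "send_rows", "payload": {
  "rows": "0 0 0 0 0 0 1;0 0 0 0 0 0 1"
}}

```text
time: 5.8
eef_pos: [0.596, 0.0987, 0.0909]
tcp_rot: [0.589, 0.808, 0.001, -0.001]
contact_force: [-1.0, 5.3, 1.4]
opening: 0.996
finger_force: 2.8
```

```bash
python3 go.py 20 -45 .09
python3 - <<'E'
from h import *
p=ctrl.read_camera("side"); q=ctrl.read_camera("top")
a=cv2.resize(p["color"][170:290,200:340,::-1],(700,600),interpolation=cv2.INTER_CUBIC)
b=cv2.resize(q["color"][140:240,200:320,::-1],(700,583),interpolation=cv2.INTER_CUBIC)
o=np.zeros((600,1400,3),np.uint8);o[:,:700]=a;o[:583,700:]=b
cv2.imwrite("pics/d.png",cv2.resize(o,(800,343),interpolation=cv2.INTER_AREA))
np.savez("d.npz",s=p["color"],t=q["color"])
E
```

```text
t 5.8 pos [0.596  0.0987 0.0909] leg xy 22.276702105905457 -27.773256071303045 F leg [0.6729 5.3174 1.445 ] open mm 84.65429908602758 ff 2.839454635977745
shift mm [-17.234   -2.2351   0.8699] turn deg [ 0.0678 -0.196  -0.1446]
```

View pics/d.png

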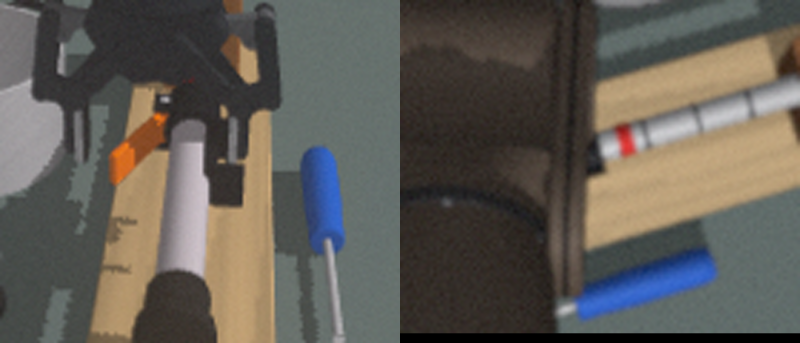

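The left panel shows the lever still open and the finger between the fins. The right (top) panel shows the collar mouth at about (603,150) and the red band centred at (626,141). I'll measure that gap along the axis.

```bash
cat > gap.py <<'E'
from h import *
np.set_printoptions(precision=1,suppress=True,linewidth=200)
yh=np.array([-.3082,.9513,0]);xh=np.array([.9513,.3082,0]);m=np.array([.5662,.1183,0])
ims=[ctrl.read_camera("top") for _ in range(3)]; p=ims[0]
I=np.mean([i["color"] for i in ims],0).astype(np.float32)
ys=np.arange(-125,-70,1.)
def prof(x,z):
    P=m+xh*x/1e3+yh*ys[:,None]/1e3+[0,0,z]; uv=proj(P,p).astype(np.float32)
    return cv2.remap(I,uv[:,:1].copy(),uv[:,1:].copy(),cv2.INTER_LINEAR)[:,0]
a=np.mean([prof(x,.1) for x in(-3,0,3)],0); red=a[:,0]-a[:,1]
b=np.mean([prof(x,.09) for x in(-15,-13,13,15)],0).sum(1)
t=np.mean([prof(x,.1) for x in(-3,0,3)],0).sum(1)
for k,y in enumerate(ys): print(int(y),"red",int(red[k]),"tubebright",int(t[k]),"sidebright",int(b[k]))
w=np.clip(red-20,0,None);print("band y",(w*ys).sum()/w.sum())
E
python3 gap.py
```

```text
-125 red 0 tubebright 520 sidebright 437
-124 red 0 tubebright 518 sidebright 439
-123 red 0 tubebright 517 sidebright 439
-122 red 0 tubebright 517 sidebright 438
-121 red 0 tubebright 516 sidebright 438
-120 red 0 tubebright 512 sidebright 438
-119 red 0 tubebright 501 sidebright 438
-118 red 0 tubebright 476 sidebright 438
-117 red 0 tubebright 434 sidebright 438
-116 red 0 tubebright 396 sidebright 438
-115 red 0 tubebright 384 sidebright 436
-114 red 0 tubebright 398 sidebright 434
-113 red 0 tubebright 431 sidebright 434
-112 red -1 tubebright 468 sidebright 436
-111 red 0 tubebright 497 sidebright 439
-110 red 1 tubebright 508 sidebright 441
-109 red 9 tubebright 503 sidebright 441
-108 red 24 tubebright 481 sidebright 440
-107 red 45 tubebright 448 sidebright 436
-106 red 74 tubebright 403 sidebright 433
-105 red 100 tubebright 359 sidebright 431
-104 red 120 tubebright 325 sidebright 430
-103 red 135 tubebright 301 sidebright 429
-102 red 142 tubebright 290 sidebright 429
-101 red 142 tubebright 291 sidebright 429
-100 red 135 tubebright 304 sidebright 430
-99 red 119 tubebr
[... 476 characters left out ...]
 0 tubebright 479 sidebright 409
-86 red 0 tubebright 429 sidebright 375
-85 red -1 tubebright 365 sidebright 323
-84 red 0 tubebright 286 sidebright 270
-83 red 0 tubebright 210 sidebright 221
-82 red 0 tubebright 153 sidebright 183
-81 red 1 tubebright 126 sidebright 158
-80 red 2 tubebright 114 sidebright 144
-79 red 2 tubebright 112 sidebright 141
-78 red 3 tubebright 116 sidebright 143
-77 red 5 tubebright 121 sidebright 144
-76 red 5 tubebright 127 sidebright 142
-75 red 6 tubebright 136 sidebright 141
-74 red 7 tubebright 143 sidebright 141
-73 red 8 tubebright 147 sidebright 139
-72 red 8 tubebright 149 sidebright 142
-71 red 8 tubebright 150 sidebright 140
band y -101.58830252740631
```

Call:
{"api": "send_rows", "payload": {
  "rows": "0 0 0 -6 0 0 1;0 0 0 -12 0 0 1;0 0 0 -17 0 0 1;0 0 0 -17 0 0 1;0 0 0 -17 0 0 1"
}}

```text
time: 6.68
eef_pos: [0.6011, 0.0828, 0.0909]
tcp_rot: [0.589, 0.808, 0.001, -0.001]
contact_force: [-0.9, 5.7, 1.4]
opening: 1.003
finger_force: 3.0
```

```bash
python3 go.py 20 -45 .09; python3 gap.py | grep -E "^-(11[0-2]|10.|9.) |band"
```

```text
t 6.675 pos [0.6011 0.0828 0.0909] leg xy 22.23177695410338 -44.47618199320081 F leg [0.8999 5.6799 1.4125] open mm 85.2588557456489 ff 3.008645251393318
shift mm [-0.5305 -2.2324  0.9185] turn deg [ 0.0584 -0.2104 -0.1322]
-112 red 0 tubebright 472 sidebright 435
-111 red 0 tubebright 499 sidebright 434
-110 red 2 tubebright 509 sidebright 428
-109 red 10 tubebright 503 sidebright 414
-108 red 25 tubebright 481 sidebright 399
-107 red 46 tubebright 448 sidebright 377
-106 red 73 tubebright 402 sidebright 354
-105 red 96 tubebright 355 sidebright 330
-104 red 106 tubebright 307 sidebright 305
-103 red 104 tubebright 261 sidebright 274
-102 red 89 tubebright 221 sidebright 244
-101 red 65 tubebright 189 sidebright 209
-100 red 40 tubebright 166 sidebright 180
-99 red 21 tubebright 150 sidebright 159
-98 red 10 tubebright 142 sidebright 143
-97 red 7 tubebright 144 sidebright 135
-96 red 6 tubebright 148 sidebright 131
-95 red 6 tubebright 150 sidebright 127
-94 red 6 tubebright 148 sidebright 128
-93 red 7 tubebright 144 sidebright 128
-92 red 6 tubebright 140 sidebright 130
-91 red 5 tubebright 132 sidebright 142
-90 red 5 tubebright 121 sidebright 150
band y -103.64407025211885
```

The mouth edge is now about −101 against the band's −106 to −97, so it is on the band. Next I'll close the lever while shifting the hand toward the seat.

Call:
{"api": "send_rows", "payload": {
  "rows": "0 0 0 0 -5 0 0.76;0 0 0 0 -10 0 0.53;0 0 0 0 -14 0 0.34;0 0 0 0 -17 0 0.2;0 0 0 0 -19 0 0.08;0 0 0 0 -19 0 0.08;0 0 0 0 -19 0 0.08;0 0 0 0 -19 0 0.08",
  "grip_force": 25
}}

```text
time: 7.82
eef_pos: [0.5866, 0.078, 0.0929]
tcp_rot: [0.589, 0.808, 0.005, 0.003]
contact_force: [6.4, 10.4, 1.4]
opening: 0.543
finger_force: 5.5
```

```bash
python3 go.py 2 -45 .09; python3 gap.py | grep -E "^-(10.|99|98) |band"
```

```text
t 7.825 pos [0.5866 0.078  0.0929] leg xy 6.9590350683435425 -44.64450259596836 F leg [9.3014 7.9042 1.3863] open mm 46.17685190413048 ff 5.485655986703932
shift mm [-0.373  -4.9921  2.8442] turn deg [ 0.6746 -0.1345 -0.1452]
-109 red 4 tubebright 307 sidebright 297
-108 red 5 tubebright 254 sidebright 289
-107 red 6 tubebright 210 sidebright 278
-106 red 7 tubebright 177 sidebright 263
-105 red 7 tubebright 157 sidebright 231
-104 red 7 tubebright 151 sidebright 199
-103 red 7 tubebright 147 sidebright 171
-102 red 7 tubebright 145 sidebright 148
-101 red 6 tubebright 140 sidebright 137
-100 red 5 tubebright 131 sidebright 135
-99 red 5 tubebright 119 sidebright 137
-98 red 4 tubebright 107 sidebright 141
band y nangap.py:14: RuntimeWarning: invalid value encountered in scalar divide
  w=np.clip(red-20,0,None);print("band y",(w*ys).sum()/w.sum())
```

Run:
```python
from h import *
p=ctrl.read_camera("side"); q=ctrl.read_camera("top")
a=cv2.resize(p["color"][170:270,210:310,::-1],(400,400),interpolation=cv2.INTER_CUBIC)
b=cv2.resize(q["color"][130:230,210:310,::-1],(400,400),interpolation=cv2.INTER_CUBIC)
cv2.imwrite("pics/e.png",np.hstack([a,b]))
```

```text
(no output)
```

View pics/e.png

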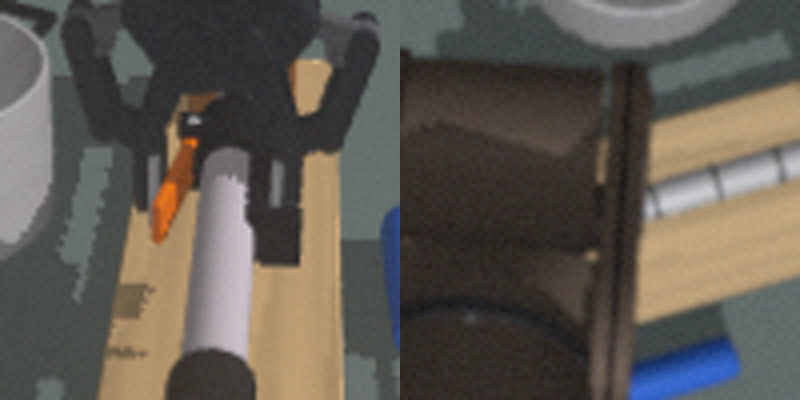

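The right panel shows the hand now covering the band. The TCP y is unchanged (−44.6) and the fin contact is still loaded, so the leg is still on the band. In the left panel the lever is about half closed at (175,190). I'll finish the squeeze.

Call:
{"api": "send_rows", "payload": {
  "rows": "0 0 0 0 -1 0 0;0 0 0 0 -2 0 -0.1;0 0 0 0 -2 0 -0.2;0 0 0 0 -2 0 -0.4;0 0 0 0 -2 0 -0.4;0 0 0 0 -2 0 -0.4",
  "grip_force": 40
}}

```text
time: 8.82
eef_pos: [0.5829, 0.0768, 0.0937]
tcp_rot: [0.588, 0.809, 0.003, 0.001]
contact_force: [-1.9, 8.4, 10.1]
opening: 0.429
finger_force: 41.8
```

```bash
python3 go.py 2 -45 .09
python3 - <<'E'
from h import *
p=ctrl.read_camera("side"); q=ctrl.read_camera("top")
a=cv2.resize(p["color"][170:270,210:310,::-1],(400,400),interpolation=cv2.INTER_CUBIC)
b=cv2.resize(q["color"][130:230,210:310,::-1],(400,400),interpolation=cv2.INTER_CUBIC)
cv2.imwrite("pics/f.png",np.hstack([a,b]))
E
```

```text
t 8.825 pos [0.5829 0.0768 0.0937] leg xy 3.0876656149567836 -44.65764127233389 F leg [ 0.7382  8.5654 10.1183] open mm 36.433371423730776 ff 41.809688955545425
shift mm [-0.3495 -1.1071  3.7406] turn deg [ 0.2968 -0.1352 -0.007 ]
```

View pics/f.png

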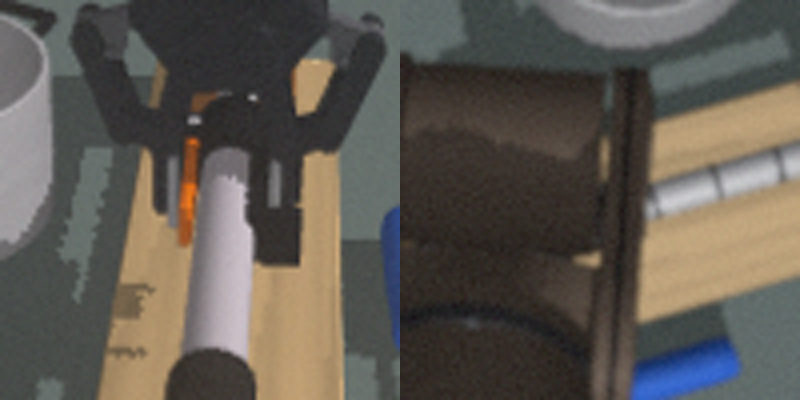

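Here the lever is flat along the sleeve at left-panel (188,190), with the opening at 36–38 mm, so it is fully closed. I'll check the leg's position independently from the sleeve/foot edge in the side view.

Run:
```python
from h import *
yh=np.array([-.3082,.9513,0]);xh=np.array([.9513,.3082,0]);m=np.array([.5662,.1183,0])
p=ctrl.read_camera("side")
def edge(I,lo,hi):
    ys=np.arange(lo,hi,.5); pr=0
    for x in(-6,-3,0,3,6):
        uv=proj(m+xh*x/1e3+yh*ys[:,None]/1e3+[0,0,.09+np.sqrt(.013**2-(x/1e3)**2)],p).astype(np.float32)
        pr=pr+cv2.remap(I.astype(np.float32),uv[:,:1].copy(),uv[:,1:].copy(),cv2.INTER_LINEAR)[:,0].sum(1)
    h=(np.percentile(pr,90)+pr.min())/2; k=np.nonzero(pr<h)[0][0]; return ys[k]
s0=cv2.imread("pics/side0.png")[:,:,::-1]
print(edge(s0,150,215), edge(np.load("d.npz")["s"],65,130), edge(p["color"],50,115))
```

```text
188.0 103.5 86.5
```

Call:
{"api": "send_rows", "payload": {
  "rows": "0 0 0 0 0 0 -0.4;0 0 0 0 0 0 -0.4;0 0 0 0 0 0 -0.4;0 0 0 0 0 0 -0.4"
}}

```text
time: 9.48
eef_pos: [0.5829, 0.0767, 0.0937]
tcp_rot: [0.588, 0.809, 0.003, 0.001]
contact_force: [-3.0, 7.1, 10.1]
opening: 0.431
finger_force: 41.8
```

```bash
python3 go.py 2 -45 .09 | head -1; python3 -c "
from plant import ctrl; print(ctrl.sign_off())"
```

```text
t 9.475 pos [0.5829 0.0767 0.0937] leg xy 3.07114378509481 -44.686328423255816 F leg [-0.6232  7.6537 10.0775] open mm 36.60544236575452 ff 41.809728406369686
the job is handed in; nothing more can be done
None
```

The leg was pushed in about 101.5 mm, putting the collar's mouth on the red band; only then was the lever squeezed fully shut, and the job was handed in at 9.5 s still holding at about 42 N (sign-off returned no verdict).

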